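# Stand the fallen desk microphone up and key it

### The job

The desk microphone has been knocked over on its back. Without grasping or lifting it, push it over with the fingers so that it stands on its base again where it fell, let it come to rest with its talk bar released, then press the talk bar on its base fully down with the fingertips and finish while holding it down, as if about to speak. Do not shift the other things on the desk.

Things in the scene. Friction and masses are not known exactly. Their poses are not given: they have to be found in the camera images.
- mic: Desk microphone, 0.65 kg, lying on its back. As it stands: grey base plate 125 (own x) x 95 (own y) x 30 mm (own z), origin at the centre of its underside, own z up, front at own -x, rear (heel) edge at own +x. A 12 mm neck rises at own x = +41.5 mm to the head. Fallen: the base stands on its heel face, 125 mm tall, underside upright; the neck lies level, pointing along own z, away from the robot.
- mic_heel (a point): Middle of the heel edge of the underside, own (62.5, 0, 0) mm of mic, on the mat (3 mm above the table) in both poses. The microphone stands up by a quarter turn about this edge, towards the robot (its fallen own -z direction). 1 to 3 N on the neck side of the base near its upper edge tips it; past some 25 degrees it drops onto its base by itself.
- mic_head (a point): Centre of the microphone's round head, 40 mm across, 45 mm long along own z; own (41.5, 0, 127.5) mm of mic: standing, the head spans 105 to 150 mm above the underside.
- talk_bar (a joint): Travel of the talk bar in m: 0 = released, 0.004 = fully down. Spring return: 1 N to start, 3 N fully down.
- talk_bar_top (a point): Centre of the talk bar's top face. The bar is 26 (own x) x 60 (own y) mm, on top of the base near its front edge, own (-34.5, 0, 37) mm of mic when released; it stands 7 mm proud of the plate and presses down along own -z by 4 mm. Between bar and front edge lie 15 mm of bare plate, the top strip when fallen.
- mat: Thin blue cloth-topped desk mat 400 x 620 mm, 3 mm thick, fixed to the table; origin at the centre of its underside. All the loose things lie on it.
- handheld: Bystander: handheld radio standing upright, black body 34 x 58 x 115 mm with a stubby aerial 70 mm above it; origin at the centre of its underside, z up.
- mug: Bystander: white mug, rim 76 mm across, 85 mm high; origin at the centre of its underside.
- morse_key: Bystander: Morse key on a wooden board 150 x 85 mm, 48 mm high; origin at the centre of its underside.
- jar: Bystander: small plastic jar 40 mm across, 55 mm high; origin at the centre of its underside.
- mouse: Bystander: computer mouse 105 x 60 x 30 mm; origin at the centre of its underside.
- screwdriver: Bystander: screwdriver lying on the mat; origin under its middle, its own x axis along it.
- adapter: Bystander: brass plug adapter standing on end, 22 mm across, 32 mm high; origin at the centre of its underside.

How it is judged:
On the way, in this order (a step that is already met when the one before it is completed fails the run):
1. the microphone stands upright on its base, at rest, near where it fell, with the talk bar released (angle between mic's own z axis and vertical below 0.06 rad and distance of mic_heel from where it was at the start of the episode below 0.05 m and linear speed of mic below 0.02 m/s and angular speed of mic below 0.1 rad/s and value of joint talk_bar below 0.001 m), for 0.2 s.
2. the talk bar is pressed down by the fingers (angle between mic's own z axis and vertical below 0.06 rad and value of joint talk_bar above 0.003 m and contact force between the fingers and mic above 0.8 N), for 0.2 s.
At the end, for the whole second after the job is handed in: the microphone stands on its base on the mat (within 0.06 rad of upright), at rest, its heel edge within 50 mm of where it was at the start, and the fingers hold the talk bar more than 3 mm down (all of step 2 and distance of mic_heel from where it was at the start of the episode below 0.05 m and linear speed of mic below 0.02 m/s and angular speed of mic below 0.1 rad/s and height (world z) of mic_heel below 0.008 m); the arm keeps its last pose, push and grip.
It fails at once if the microphone is lifted or carried: the middle of its heel edge rises more than 20 mm above the table (height (world z) of mic_heel above 0.02 m).
It fails at once if a bystander is shifted by more than 20 mm (distance of any of handheld, mug, morse_key, jar, mouse, screwdriver, adapter from where it was at the start of the episode above 0.02 m).
It also fails if it takes over 42 s, if anything falls off the work surface, if the arm or the gripper's body presses on something with over 40 N, if the wrist force passes 120 N, or if a joint passes its speed limit or range.

### The arm

A 6-joint arm with a two-finger parallel gripper is mounted at the origin on the work surface. World frame = base frame: x ahead of the robot, y to its left, z up, the work surface at z = 0. Lengths are in m, angles in rad, forces in N, time in s.
With the tool pointing down it reaches from about 0.275 to 0.75 m from the base axis. Payload 10.2 kg.
Tool frame: the origin (TCP) lies at the very end of the fingers, on their centre line; the grasp point (between the pads) lies 19 mm behind it; z points along the fingers, y is the line along which they close (so a half turn about z gives the same grasp; the last joint's range is limited). The gripper opens to 85 mm and grips with 20 to 120 N. Pads are 22 mm wide; open, the fingers measure 114 mm over their backs; the gripper's body (76 mm by 85 mm) begins 54 mm behind the grasp point. The pads swing forward as they close: fully open they stand 13 mm farther back than shut.
Start: joints at [-1.34, 0.313, 1.498, -0, 1.331, -0.223], TCP at [0.23, -0.472, 0.231] pointing down, gripper open.
Joint ranges: [-2.94, 2.94], [-0.97, 2.17], [0.19, 2.56], [-1.23, 4.37], [0.02, 3.11], [-2.88, 2.88]. Speed limits (rad/s): [2.39, 2.39, 3.01, 3.14, 3.14, 3.14].

### API

Orientations are given as a unit quaternion [x, y, z, w].
In Python, from rig import manip gives the robot as it stands.
- The arm moves only by the tool move_arm, never from a script. Its arguments are lists of equal length, an entry for each row: "xyz": the shift along the world's x, y, z in m, a list of three; "delta_rot": the turn, a rotation vector about the world's x, y, z in units of 8 degrees (1.0 is 8 degrees), a list of three. A call has 1 to 8 rows; each row is the pose to reach, as a shift and turn from the pose commanded when the call began; what a row does not reach only later rows make up. A row lasts 1/8 s, in which the tool goes at most 62.5 mm and 10.7 degrees, less where a joint would pass 70% of its speed; a pose out of reach is approached as far as the arm can. A call with a gripper value outside its range is refused whole. "hand" is the finger opening in m, from 0 to 0.0854, set as the call begins (left out, the last holds). The fingers move at their own pace and stop on an object; "force" is the grip in N (left out, the last holds). Time passes only in rows, so rows that repeat a pose let the fingers close. It gives the time, the measured TCP pose, the force, the opening and the grip force at its end, in the units of the state.
- manip.read_state(): the state, without advancing time (a new reading comes with each control period).
- manip.read_camera(name): name is "scene" or "top" or "wrist"; returns a dict with "color" (384x512x3 uint8, blue, green, red), "camera_matrix" (3x3 intrinsics, pixels), "R" (3x3) and "t" (3): a world point X has camera coordinates R X + t; the wrist camera has in their place "T_tool_cam" (4x4, takes a point from camera to tool coordinates, whose origin is the TCP and whose axes are the flange's). Camera axes: x right, y down, z forward; pixel columns grow to the right and rows downward; lengths in m; the calibration is good to about 2 mm. The wrist camera is an equidistant fisheye: a pixel r from the principal point sees the ray r / f radians off the axis. A picture is of the moment at which its call begins: read the wrist's pose just before it. There is no depth.
- manip.close_job(): hands the job in; it is judged then, once.
The state is a dict: "clock": time; "qpos": joint angles; "dq": joint speeds; "tau": joint torques, N m; "position": TCP position; "tcp_rot": TCP orientation; "contact_force": force on the tool from outside, world axes, zero at the start; "torque": the same for the moment, N m; "grip_width": opening from 0.0 (shut) to 1.0 (fully open); "grasp_force": force on a finger pad.
Only numpy, scipy, OpenCV 4.12 (cv2) and the standard library are available. Lean on these libraries where they do the work, as an engineer would, in place of code of your own. Each camera call takes 0.05 s, during which the arm holds its last target. There are 200 camera calls.

## Working session

There is one attempt and no reset: what is moved stays moved. The work goes in short steps, Python scripts to look and compute and a tool call to move; the robot and the scene stay as the last step left them, time stands still between calls to the robot, and variables do not carry over. Pictures are saved under pics/ and viewed, at most 10 in all, crops included, and the job is handed in when it is done.

Besides the shell and the picture viewer there is one more tool, called after "Emit:" as name(argument=value, ...), one argument or row to a line, values as JSON. move_arm: Moves the arm, as the interface text tells. Its arguments: {"type":"object","properties":{"xyz":{"type":"array","items":{"type":"array","items":{"type":"number"}}},"delta_rot":{"type":"array","items":{"type":"array","items":{"type":"number"}}},"hand":{"type":"number"},"force":{"type":"number"}},"required":["xyz","delta_rot"]}

```bash
ls; mkdir -p pics
python3 - <<'E'
from rig import manip
import cv2,numpy as np
s=manip.read_state();print({k:np.round(s[k],3).tolist() for k in s})
for n in("scene","top"):
    c=manip.read_camera(n);cv2.imwrite(f"pics/{n}0.png",c["color"]);np.savez(f"{n}.npz",**c)
    print(n,np.round(c["camera_matrix"],1).tolist(),np.round(c["R"],3).tolist(),np.round(c["t"],3).tolist())
E
```

```text
pics
{'clock': 0.0, 'qpos': [-1.34, 0.313, 1.498, -0.0, 1.331, -0.223], 'dq': [0.0, -0.001, -0.001, 0.001, -0.0, -0.0], 'tau': [-0.002, -41.227, -25.975, -0.0, 0.004, -0.0], 'position': [0.23, -0.472, 0.231], 'tcp_rot': [0.974, 0.225, -0.0, -0.001], 'contact_force': [0.779, -0.314, -0.339], 'torque': [0.04, 0.051, 0.028], 'grasp_force': 0.0, 'grip_width': 0.995}
scene [[415.6, 0.0, 248.5], [0.0, 415.6, 193.8], [0.0, 0.0, 1.0]] [[-0.759, 0.651, 0.012], [0.423, 0.506, -0.751], [-0.495, -0.565, -0.66]] [0.419, -0.209, 1.229]
top [[400.8, 0.0, 255.4], [0.0, 400.8, 192.8], [0.0, 0.0, 1.0]] [[-0.006, -1.0, -0.019], [-0.995, 0.008, -0.096], [0.096, 0.019, -0.995]] [0.053, 0.587, 0.988]
```

View pics/scene0.png

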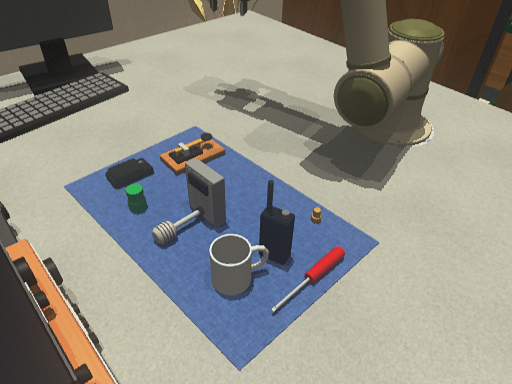

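View pics/top0.png

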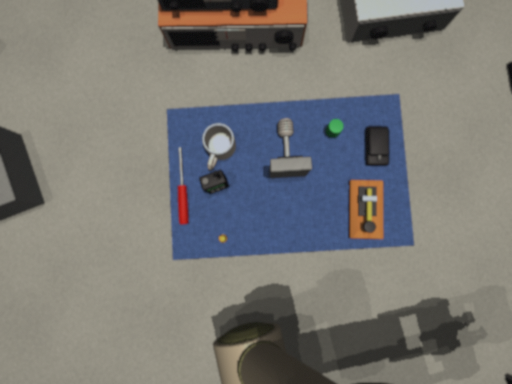

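The scene view shows the mic with its base upright at about (205,195) and its head at (163,233). In the top view the base's upper strip is near (290,165) and the head near (286,127), so the neck points along about +x. The radio and mug lie to the left (+y), and the jar to the right.

```bash
cat > h.py <<'E'
import numpy as np
def load(n): return dict(np.load(f"{n}.npz"))
def plane(c,uv,z):
    d=c["R"].T@np.linalg.inv(c["camera_matrix"])@np.array([*uv,1.]); o=-c["R"].T@c["t"]
    return o+d*(z-o[2])/d[2]
def proj(c,X):
    p=c["camera_matrix"]@(c["R"]@np.asarray(X)+c["t"]); return p[:2]/p[2]
E
python3 - <<'E'
from h import *; import cv2
c=load("top");im=c["color"]
cv2.imwrite("pics/c1.png",cv2.resize(im[110:190,190:350],None,fx=5,fy=5,interpolation=cv2.INTER_CUBIC))
hsv=cv2.cvtColor(im,cv2.COLOR_BGR2HSV)
m=((hsv[...,1]<70)&(hsv[...,2]>105)).astype(np.uint8); m[:, :255]=0;m[:,325:]=0;m[:150]=0;m[182:]=0
n,l,st,ce=cv2.connectedComponentsWithStats(m)
for i in range(1,n):
    if st[i,4]>50:
        pts=np.argwhere(l==i)[:,::-1].astype(np.float32); r=cv2.minAreaRect(pts);b=cv2.boxPoints(r)
        print(st[i],r); print([plane(c,p,.128).round(4).tolist() for p in b])
s=load("scene");cv2.imwrite("pics/c2.png",cv2.resize(s["color"][150:250,140:250],None,fx=6,fy=6,interpolation=cv2.INTER_CUBIC))
E
```

```text
[270 156  43  15 515] ((290.9456787109375, 163.14218139648438), (13.309357643127441, 41.84653854370117), 87.70938873291016)
[[0.6601, 0.0131, 0.128], [0.663, -0.0831, 0.128], [0.6321, -0.0837, 0.128], [0.6291, 0.0122, 0.128]]
```

View pics/c1.png

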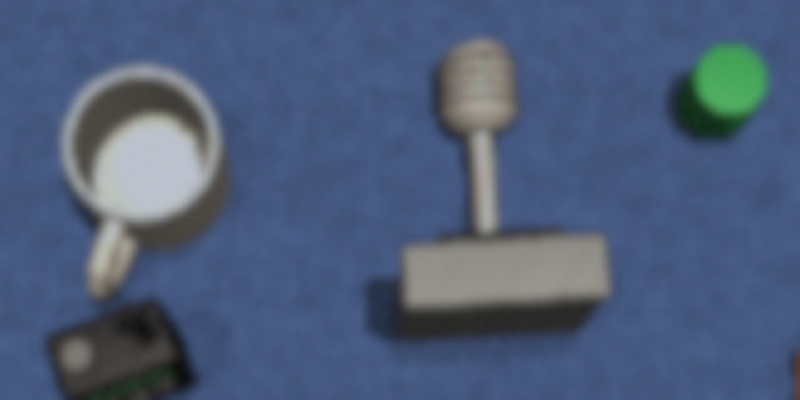

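View pics/c2.png

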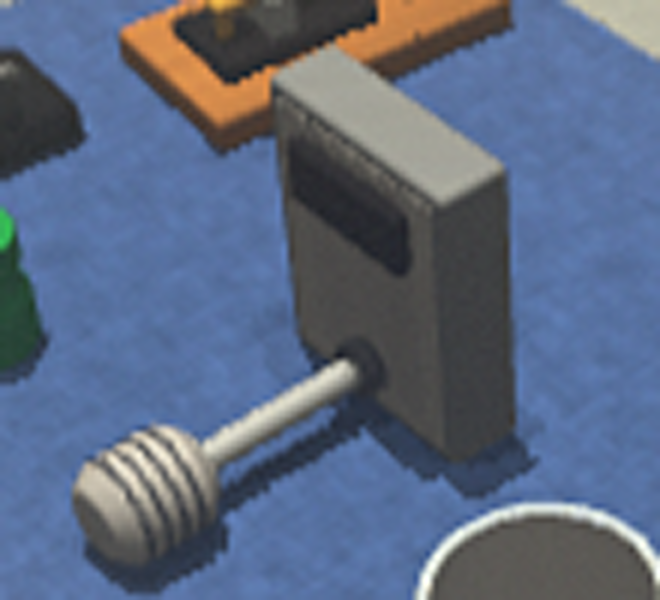

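The enlarged views confirm it. The upper strip is a 96 x 31 mm rectangle at z = 0.128, the bar is on the +x face, and the neck is level. I'll cross-check the pose with the scene camera corners and the head.

Run:
```python
from h import *; from rig import manip
s=load("scene");t=load("top")
a=.03; z=np.array([np.cos(a),np.sin(a),0]); y=np.array([-np.sin(a),np.cos(a),0]); h=np.array([.646,-.0354,.003])-.015*z
print("heel",h)
P=lambda x,yy,zz: h+np.array([0,0,.0625-x])+y*yy+z*zz   # own coords
for n,q,obs in(("+y top neck",(-.0625,.0475,.03),(213.3,184.5)),("-y top neck",(-.0625,-.0475,.03),(185.8,165)),("-y top und",(-.0625,-.0475,0),(195.8,157.8)),("+y top und",(-.0625,.0475,0),(224.2,178.7)),("+y bot neck",(.0625,.0475,.03),(214.2,226.7)),("head",(.0415,0,.1275),(163.5,232.7))):
    print(n,proj(s,P(*q)).round(1),obs)
print("head top",proj(t,P(.0415,0,.1275)).round(1),(285.6,127))
w=manip.read_camera("wrist");print(np.round(w["T_tool_cam"],3))
```

```text
heel [ 0.63100675 -0.03584993  0.003     ]
+y top neck [211.9 183.7] (213.3, 184.5)
-y top neck [183.3 161.7] (185.8, 165)
-y top und [194.9 156.1] (195.8, 157.8)
+y top und [223.7 177.2] (224.2, 178.7)
+y bot neck [214.6 228.3] (214.2, 226.7)
head [162.7 231.5] (163.5, 232.7)
head top [286.2 127. ] (285.6, 127)
[[ 0.    -0.954 -0.299  0.077]
 [ 1.     0.    -0.     0.001]
 [ 0.001 -0.299  0.954 -0.141]
 [ 0.     0.     0.     1.   ]]
```

Emit:
move_arm(
  xyz=[
    [0.03,0.03,0.01],
    [0.055,0.055,0.02],
    [0.08,0.08,0.03],
    [0.11,0.11,0.04],
    [0.14,0.14,0.05],
    [0.165,0.165,0.06],
    [0.19,0.19,0.07],
    [0.22,0.22,0.07],
  ],
  delta_rot=[
    [0,0,1.2],
    [0,0,2.4],
    [0,0,3.6],
    [0,0,4.8],
    [0,0,6.0],
    [0,0,7.2],
    [0,0,8.4],
    [0,0,9.6],
  ],
  hand=0.065,
)

```text
clock: 1.15
position: [0.451, -0.2512, 0.3018]
tcp_rot: [0.622, 0.783, -0.0, 0.001]
contact_force: [0.4, 0.6, -0.3]
grip_width: 0.758
grasp_force: 0.0
```

Emit:
move_arm(
  xyz=[
    [0.03,0.03,0],
    [0.06,0.06,0],
    [0.09,0.09,-0.01],
    [0.12,0.12,-0.02],
    [0.16,0.15,-0.03],
    [0.19,0.18,-0.04],
    [0.22,0.2,-0.05],
    [0.25,0.219,-0.06],
  ],
  delta_rot=[
    [0,0,1.2],
    [0,0,2.4],
    [0,0,3.6],
    [0,0,4.8],
    [0,0,6.0],
    [0,0,7.2],
    [0,0,8.4],
    [0,0,9.86],
  ],
)

```text
clock: 2.15
position: [0.7009, -0.0319, 0.2406]
tcp_rot: [-0.01, 1.0, 0.0, -0.0]
contact_force: [-0.1, -0.7, 1.1]
grip_width: 0.762
grasp_force: 0.0
```

Emit:
move_arm(
  xyz=[
    [0,-0.002,-0.04],
    [0,-0.003,-0.08],
    [0,-0.003,-0.12],
    [0,-0.003,-0.132],
    [-0.01,-0.003,-0.132],
    [-0.02,-0.003,-0.132],
    [-0.025,-0.003,-0.132],
    [-0.03,-0.003,-0.132],
  ],
  delta_rot=[
    [0,0,0],
    [0,0,0],
    [0,0,0],
    [0,0,0],
    [0,0,0],
    [0,0,0],
    [0,0,0],
    [0,0,0],
  ],
)

```text
clock: 3.15
position: [0.6704, -0.036, 0.1101]
tcp_rot: [-0.007, 1.0, -0.0, 0.001]
contact_force: [0.4, 0.1, 0.4]
grip_width: 0.758
grasp_force: 0.2
```

Run:
```python
from rig import manip
import cv2,numpy as np
a=manip.read_camera("top")["color"][90:240,180:380];b=manip.read_camera("scene")["color"][100:250,120:320]
cv2.imwrite("pics/p1.png",cv2.resize(np.hstack([a,b]),None,fx=2,fy=2,interpolation=cv2.INTER_CUBIC))
```

```text
(no output)
```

View pics/p1.png

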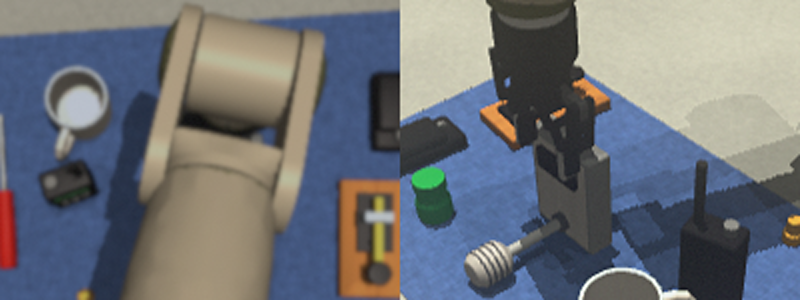

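The scene crop shows the fingers just on the neck side of the base's upper edge, around (560,150), with the mic still lying. Next is a slow push toward the robot.

Emit:
move_arm(
  xyz=[
    [-0.006,0,0],
    [-0.012,0,0],
    [-0.018,0,0],
    [-0.024,0,0],
    [-0.03,0,0],
    [-0.034,0,0],
  ],
  delta_rot=[
    [0,0,0],
    [0,0,0],
    [0,0,0],
    [0,0,0],
    [0,0,0],
    [0,0,0],
  ],
)

```text
clock: 4.0
position: [0.6357, -0.0359, 0.1093]
tcp_rot: [-0.006, 1.0, 0.0, -0.0]
contact_force: [0.3, -0.1, -0.7]
grip_width: 0.76
grasp_force: 0.0
```

Run:
```python
from rig import manip
import cv2,numpy as np
b=manip.read_camera("scene")["color"][100:250,120:320]
cv2.imwrite("pics/p2.png",cv2.resize(b,None,fx=3,fy=3,interpolation=cv2.INTER_CUBIC))
print(manip.read_state()["contact_force"])
```

```text
[-0.60781862 -0.8027608   0.67812306]
```

View pics/p2.png

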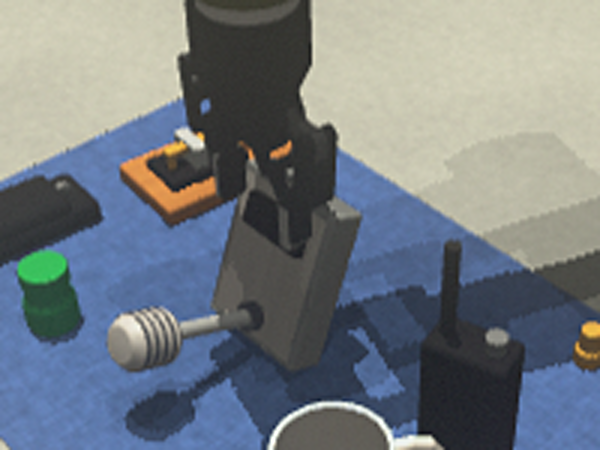

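The mic is tipped about 17° and pivoting in place, with the head at (140,335) in line between the fingers. I'll keep pushing slowly.

Emit:
move_arm(
  xyz=[
    [-0.005,0,0],
    [-0.01,0,0],
    [-0.014,0,0],
    [-0.018,0,0],
    [-0.022,0,0],
    [-0.022,0,0],
    [-0.022,0,0],
    [-0.022,0,0],
  ],
  delta_rot=[
    [0,0,0],
    [0,0,0],
    [0,0,0],
    [0,0,0],
    [0,0,0],
    [0,0,0],
    [0,0,0],
    [0,0,0],
  ],
)

```text
clock: 5.05
position: [0.6142, -0.0359, 0.1093]
tcp_rot: [-0.006, 1.0, -0.0, 0.0]
contact_force: [-0.1, 0.8, 0.9]
grip_width: 0.759
grasp_force: 0.0
```

Run:
```python
from rig import manip
import cv2,numpy as np
b=manip.read_camera("scene")["color"][100:250,120:320]
cv2.imwrite("pics/p3.png",cv2.resize(b,None,fx=3,fy=3,interpolation=cv2.INTER_CUBIC))
print(manip.read_state()["contact_force"])
```

```text
[ 0.08146948 -0.52473352 -0.47116232]
```

View pics/p3.png

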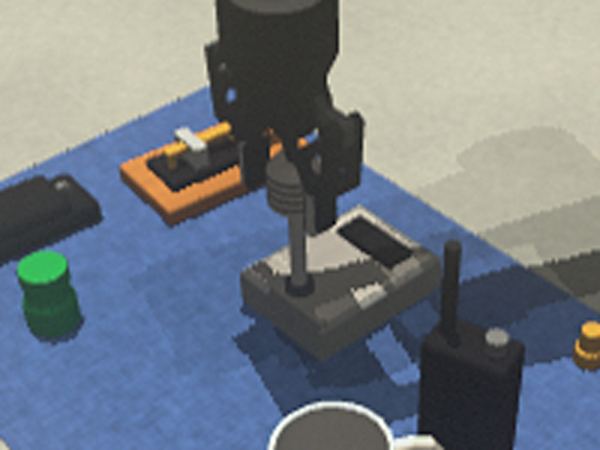

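The mic has tipped over onto its base, with its head between the open fingers at (287,190). I'll lift the gripper straight up clear of the head, back off and measure again.

Emit:
move_arm(
  xyz=[
    [0,0,0.03],
    [0,0,0.06],
    [0,0,0.09],
    [0,0,0.12],
    [-0.03,0,0.13],
    [-0.08,0,0.13],
    [-0.14,0,0.13],
    [-0.2,0,0.13],
  ],
  delta_rot=[
    [0,0,0],
    [0,0,0],
    [0,0,0],
    [0,0,0],
    [0,0,0],
    [0,0,0],
    [0,0,0],
    [0,0,0],
  ],
)

```text
clock: 6.1
position: [0.4123, -0.0357, 0.2392]
tcp_rot: [-0.007, 1.0, -0.0, 0.0]
contact_force: [0.6, 0.3, 0.6]
grip_width: 0.763
grasp_force: 0.0
```

Run:
```python
from rig import manip
import cv2,numpy as np
t=manip.read_camera("top");np.savez("top1.npz",**t);s=manip.read_camera("scene");np.savez("scene1.npz",**s)
a=t["color"][110:210,230:350];b=s["color"][120:220,180:300]
cv2.imwrite("pics/p4.png",cv2.resize(np.hstack([a,b]),None,fx=3.3,fy=3.3,interpolation=cv2.INTER_CUBIC))
```

```text
(no output)
```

View pics/p4.png

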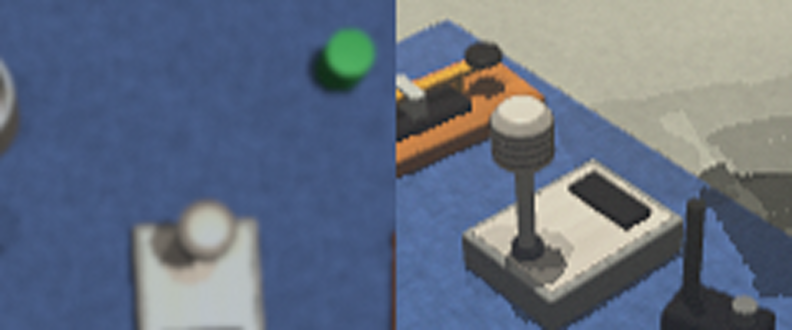

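The mic stands upright. In the scene crop the released black bar is at about (610,198), and in the top crop the head is at (207,230). Now to locate the bar.

Run:
```python
from h import *; import cv2
s=load("scene1");t=load("top1");g=s["color"].max(2)
m=(g<60).astype(np.uint8);m[:,:229]=0;m[:,262:]=0;m[:165]=0;m[195:]=0
n,l,st,ce=cv2.connectedComponentsWithStats(m)
for i in range(1,n):
    if st[i,4]>40:
        b=cv2.boxPoints(cv2.minAreaRect(np.argwhere(l==i)[:,::-1].astype(np.float32)))
        print(st[i],ce[i].round(1),plane(s,ce[i],.040).round(4))
e=np.array([230+135/3.3,110+225/3.3]);f=np.array([230+260/3.3,110+220/3.3])
print("rear top corners (z .033)",plane(t,e,.033).round(4),plane(t,f,.033).round(4))
# plate corners in scene crop, z=.033
for n,p in(("rear -y",(463,240)),("rear +y",(552,298)),("front +y",(682,225)),("front -y",(592,160))):
    print(n,plane(s,(180+(p[0]-396)/3.3,120+p[1]/3.3),.033).round(4))
```

```text
[233 173  24  16 185] [244.6 180.6] [ 0.5352 -0.035   0.04  ]
rear top corners (z .033) [0.6243 0.0091 0.033 ] [ 0.6273 -0.0867  0.033 ]
rear -y [ 0.6338 -0.0726  0.033 ]
rear +y [0.6229 0.0113 0.033 ]
front +y [0.5084 0.0116 0.033 ]
front -y [ 0.5095 -0.0847  0.033 ]
```

Emit:
move_arm(
  xyz=[
    [0.03,0,0],
    [0.07,0,-0.02],
    [0.1,-0.001,-0.05],
    [0.117,-0.001,-0.09],
    [0.117,-0.001,-0.13],
    [0.117,-0.001,-0.16],
    [0.117,-0.001,-0.18],
    [0.117,-0.001,-0.188],
  ],
  delta_rot=[
    [0,-0.3,0],
    [0,-0.6,0],
    [0,-1,0],
    [0,-1,0],
    [0,-1,0],
    [0,-1,0],
    [0,-1,0],
    [0,-1,0],
  ],
  hand=0.0,
)

```text
clock: 7.2
position: [0.5313, -0.0368, 0.0502]
tcp_rot: [-0.006, 0.998, -0.0, 0.069]
contact_force: [0.7, -0.3, 0.7]
grip_width: -0.002
grasp_force: 0.0
```

Run:
```python
from rig import manip
import cv2,numpy as np
b=manip.read_camera("scene")["color"][100:225,160:320]
cv2.imwrite("pics/p5.png",cv2.resize(b,None,fx=4,fy=4,interpolation=cv2.INTER_CUBIC))
s=manip.read_state();print(s["position"],s["contact_force"],s["grip_width"])
```

```text
[ 0.53111986 -0.03681258  0.05001591] [-1.31113583  0.38122995 -0.92282609] 0.0023367448071130448
```

View pics/p5.png

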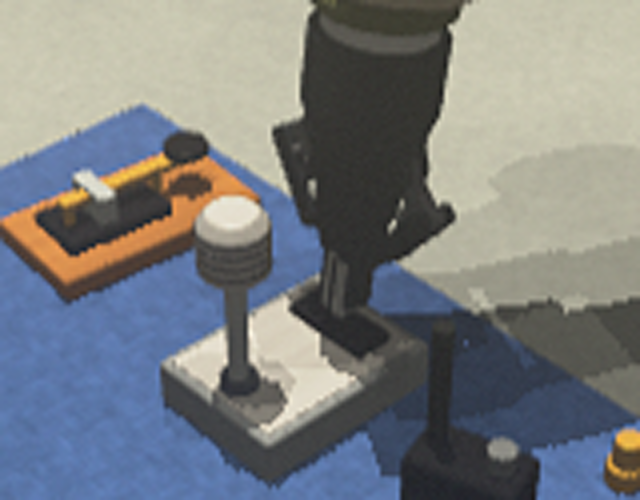

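The shut fingertips are just above the bar at (340,315), and the body is clear of the head. I'll press down slowly.

Emit:
move_arm(
  xyz=[
    [0,0,-0.003],
    [0,0,-0.006],
    [0,0,-0.008],
    [0,0,-0.01],
    [0,0,-0.011],
    [0,0,-0.012],
    [0,0,-0.013],
    [0,0,-0.014],
  ],
  delta_rot=[
    [0,0,0],
    [0,0,0],
    [0,0,0],
    [0,0,0],
    [0,0,0],
    [0,0,0],
    [0,0,0],
    [0,0,0],
  ],
)

```text
clock: 8.25
position: [0.5312, -0.0369, 0.0374]
tcp_rot: [-0.006, 0.998, -0.0, 0.07]
contact_force: [-0.1, 0.4, 3.3]
grip_width: 0.001
grasp_force: 1.4
```

Emit:
move_arm(
  xyz=[
    [0,0,-0.001],
    [0,0,-0.002],
    [0,0,-0.003],
    [0,0,-0.003],
    [0,0,-0.003],
  ],
  delta_rot=[
    [0,0,0],
    [0,0,0],
    [0,0,0],
    [0,0,0],
    [0,0,0],
  ],
)

```text
clock: 8.88
position: [0.5315, -0.0369, 0.0362]
tcp_rot: [-0.007, 0.997, -0.001, 0.07]
contact_force: [-9.2, 1.1, 23.4]
grip_width: 0.0
grasp_force: 12.4
```

It has bottomed out, since the force climbed steeply to 23 N. I'll ease off a little and hold.

Emit:
move_arm(
  xyz=[
    [0,0,0.001],
    [0,0,0.001],
    [0,0,0.001],
    [0,0,0.001],
  ],
  delta_rot=[
    [0,0,0],
    [0,0,0],
    [0,0,0],
    [0,0,0],
  ],
)

```text
clock: 9.38
position: [0.5314, -0.0369, 0.0365]
tcp_rot: [-0.007, 0.998, -0.001, 0.07]
contact_force: [-6.1, 1.4, 15.9]
grip_width: -0.001
grasp_force: 8.1
```

Run:
```python
from rig import manip
import cv2,numpy as np
b=manip.read_camera("scene")["color"][100:225,160:320]
cv2.imwrite("pics/p6.png",cv2.resize(b,None,fx=4,fy=4,interpolation=cv2.INTER_CUBIC))
for _ in range(3):
    s=manip.read_state();print(s["clock"],s["position"],s["contact_force"]);manip.read_camera("wrist")
```

```text
9.425 [ 0.53139984 -0.03693606  0.03645755] [-5.57155118  1.34896665 15.90368427]
9.475 [ 0.53138009 -0.03693066  0.03645157] [-6.10197653  1.24201114 16.09241951]
9.525 [ 0.53138938 -0.03690373  0.03644772] [-6.13377708  0.65605771 16.27504287]
```

View pics/p6.png

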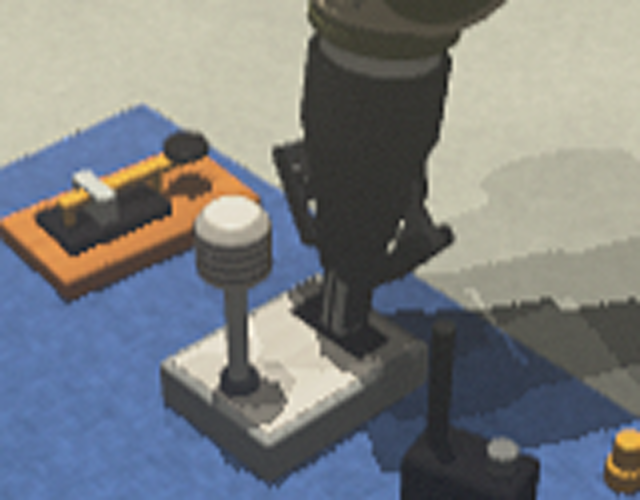

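The mic is upright and hasn't moved. The bar is pressed nearly flush at (340,330) and the force is steady at about 16 N, so I'm handing in.

```bash
python3 -c "
from rig import manip
print(manip.close_job())"
```

```text
the job is handed in; nothing more can be done
None
```

I pushed the microphone upright onto its base where it fell and handed the job in with the fingertips holding the talk bar fully down at about 16 N; no verdict came back.

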